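# Clamp a sample box in its holder with the cam lever

### The arm

A 7-joint arm with a two-finger parallel gripper is mounted at the origin on a cart in front of the work surface, level with it; the furniture and walls round the work are solid. World frame = base frame: x ahead of the robot, y to its left, z up, the work surface at z = 0. Lengths are in m, angles in rad, forces in N, time in s.
With the tool pointing down it reaches from about 0.425 to 0.95 m from the base axis. Payload 4.7 kg.
Tool frame: the origin (TCP) lies midway between the tips of the shut fingers; the grasp point (between the pads) lies 19 mm behind it; z points along the fingers, y is the direction in which the jaws open and shut (so a half turn about z gives the same grasp; the last joint's range is limited). The gripper opens to 87 mm and grips with 3 to 60 N. Pads are 19 mm wide; open, the fingers measure 117 mm over their backs; the gripper's body (75 mm by 190 mm) begins 51 mm behind the grasp point.
Start: joints at [1.101, 0.469, -0.049, 1.532, 0.024, 1.141, -0.082], TCP at [0.288, -0.61, 0.223] pointing down, gripper open.
Joint ranges: [-2.59, 2.59], [-0.33, 1.99], [-1.39, 1.29], [0.1, 2.45], [-1.04, 4.18], [0.21, 1.99], [-2.66, 2.66]. Speed limits (rad/s): [2.57, 2.57, 3.14, 3.14, 3.14, 3.14, 3.14].

### API

Orientations are given as a unit quaternion [x, y, z, w].
In Python, from station import monitor, eyes, job gives the robot as it stands. The module is installed in compiled form; this text tells all that it offers.
- The arm moves only by the tool apply_moves, never from a script. Its argument "deltas" is a list of rows, each a list of 7 numbers: the shift along the world's x, y, z normalised to -1 to 1, where 1 is 0.12 m, then the turn, a rotation vector about the world's x, y, z normalised to -1 to 1, where 1 is 90 degrees, then the opening, from 0 (shut) to 1 (fully open). A call has 1 to 8 rows; each row shifts and turns the commanded pose from where the row before left it; what a row does not reach is not made up. A row lasts 1/10 s, in which the tool goes at most 50 mm and 8.59 degrees, less where a joint would pass 70% of its speed; a pose out of reach is approached as far as the arm can. A call with a number of a shift or a turn outside -1 to 1 is refused whole. A call with a gripper value outside its range is refused whole. The fingers move at their own pace and stop on an object; "grip_force" is the grip in N (left out, the last holds). Time passes only in rows, so rows that do not move let the fingers close. It gives the time, the measured TCP pose, the force and the opening at its end, in the units of the state.
- monitor.get_obs(): the state, without advancing time (a new reading comes with each control period).
- eyes.grab_frame(name): name is "scene" or "top"; returns a dict with "img" (384x512x3 uint8, blue, green, red), "depth" (384x512 float32, m along the optical axis (not along the pixel's ray), 0 where there is no reading), "mtx" (3x3 intrinsics, pixels), "position" and "rotation" of the camera in the world. Camera axes: x right, y down, z forward; pixel columns grow to the right and rows downward; lengths in m; the calibration is good to about 2 mm. A picture is of the moment at which its call begins.
- job.close_job(): hands the job in, once; it reports no verdict.
The state is a dict: "clock": time; "qpos": joint angles; "joint_vel": joint speeds; "effort": joint torques, N m; "tool_pos": TCP position; "ee_rot": TCP orientation; "contact_force": force on the tool from outside, world axes, zero at the start; "moment": the same for the moment, N m; "grip_width": finger opening in m.
Only numpy, scipy, OpenCV 4.12 (cv2) and the standard library are available. Lean on these libraries where they do the work, as an engineer would, in place of code of your own. Each camera call takes 0.05 s, during which the arm holds its last target.

### The job

The sample box stands loose and askew on the holder plate. Slide it square against the long rail and all the way along to the end stop, then flip the red cam lever over its high point until it snaps down fully closed and the pad grips the box. Leave the bottle, the beaker and the tape roll where they are.

Things in the scene. Friction and masses are not known exactly. Their poses are not given: they have to be found in the camera images.
- holder: Fixed grey holder plate, 8 mm thick, on the worktop; origin on its underside. Its y axis is the sliding direction: the lane spans x -92 to +28 mm, y -185 to +135 mm. Nothing stands on the lane at y below +50 mm but the rail and the box.
- rail_face (a point): Middle of the inner face of the blue rail, at holder (-74, -20, 21) mm; axes as the holder's. The rail runs along y on the near side, y -170 to +130 mm, 12 mm thick, top at z 34 mm.
- stop_face (a point): Middle of the face of the blue end stop that the box must reach, at holder (-40, +122, 21) mm; axes as the holder's. The stop stands across the lane at its +y end, 12 mm thick, top at z 34 mm.
- home (a point): Point on the plate's top face, at holder (-42, +70, 8) mm, where the centre of the box's underside lies when the box touches both rail and end stop; axes as the holder's.
- sample_box: Loose pale blue lidded box, 64 mm (x) by 104 mm (y) by 36 mm high, 0.18 to 0.32 kg, lid fixed; origin at the centre of its underside. It starts on the lane at the -y end with its long side roughly along the holder's y, 8 to 20 mm off the rail and turned up to 0.17 rad. It slides when pushed.
- lever (a joint): Angle of the red-handled cam lever about the holder's y: 0 = upright (open), growing as it swings away from the box to the holder's +x; 1.6 rad = lying flat, closed, at its limit. Starts at 0 to 0.12 and stays there if untouched. Takes up to about 10 N at the handle; high point at 1.35 rad: released before it, it springs back towards 0.3; past it, it snaps to 1.6 by itself.
- lever_pivot (a point): Centre of the lever's pivot, at holder (+50, +70, 30) mm; axes as the holder's. Lever: bar 9 mm thick, 16 mm wide; from 48 to 90 mm from the pivot a red handle 14 mm thick, 24 mm wide. The clamp's metal guide and dark cheeks, up to z 44 mm, span holder x +9 to +63, y +51 to +89 mm, on a foot plate x +12 to +98, y +31 to +109 mm.
- lever_tip (a point): Outer end of the red handle, 90 mm from the pivot; its z axis points along the lever outwards.
- pad: Black rubber clamp pad, 30 mm wide, 20 mm high, centre 30 mm over the worktop; its face looks to the holder's -x and, with the lever open, stands 4 mm beyond the box's long side when that is against the rail. It would advance about 11 mm as the lever closes; origin at the back of the pad, 6 mm behind the face.
- amber_bottle: Loose amber bottle with orange cap, 54 mm across, 106 mm high, standing on the worktop right of the holder: leave it alone. Origin at the centre of its underside.
- plastic_beaker: Loose clear plastic beaker, 75 mm across, 70 mm high, standing right of the holder: leave it alone. Origin at the centre of its underside.
- tape: Loose roll of light blue tape lying flat, 65 mm across, 19 mm high, just right of the holder: leave it alone. Origin at the centre of its underside.
Mind the look-alikes: they are no part of the job. There is more than one size of the sample_box; the one meant has the size given above.

How it is judged:
By the outcome, as a careful person would: the job done as asked, in the order asked, and still so for the second after the job is handed in, with the robot touching nothing.
It also fails if it takes over 59 s, if anything falls off the work surface, if the arm or the gripper's body presses on something with over 40 N, if the wrist force passes 120 N, or if a joint passes its speed limit or range.

## Working session

There is one attempt and no reset: what is moved stays moved. The work goes in short steps, Python scripts to look and compute and a tool call to move; the robot and the scene stay as the last step left them, time stands still between calls to the robot, and variables do not carry over. Pictures are saved under pics/ and viewed, and the job is handed in when it is done.

Besides the shell and the picture viewer there is one more tool, called after "Request:" by a JSON object that holds its "op" and its "data", one argument or row to a line. apply_moves: Moves the arm, as the interface text tells. Scaled input: -1 to 1 covers 0.12 m each way for a shift and 90 degrees each way for a turn. Its arguments: {"type":"object","properties":{"deltas":{"type":"array","items":{"type":"array","items":{"type":"number","minimum":-1,"maximum":1}}},"grip_force":{"type":"number"}},"required":["deltas"]}

```bash
mkdir -p pics; cat > h.py <<'E'
import numpy as np, cv2
from station import monitor, eyes, job
def grab(n,tag):
    f=eyes.grab_frame(n); cv2.imwrite(f'pics/{tag}.png',f['img']); np.savez(f'{tag}.npz',**f); return f
def R(f):
    r=np.array(f['rotation']); 
    if r.shape==(3,3): return r
    from scipy.spatial.transform import Rotation as Q
    return Q.from_quat(r).as_matrix()
def px2w(f,u,v,z=None):
    K=f['mtx']; d=np.array([(u-K[0,2])/K[0,0],(v-K[1,2])/K[1,1],1.]); d=R(f)@d
    p=np.array(f['position'])
    if z is None: return p+d*f['depth'][int(v),int(u)]
    return p+d*(z-p[2])/d[2]
def w2px(f,P):
    c=R(f).T@(np.array(P)-np.array(f['position'])); c=f['mtx']@c; return c[:2]/c[2]
E
python3 - <<'E'
from h import *
print(monitor.get_obs())
for n in('scene','top'):
    f=grab(n,n+'0'); print(n,f['mtx'],f['position'],f['rotation'])
E
```

```text
{'clock': 0.0, 'qpos': array([ 1.10108987,  0.46946168, -0.04858814,  1.53367812,  0.02412349,
        1.14098365, -0.08230049]), 'joint_vel': array([-0.0011043 , -0.00046304,  0.00109516, -0.00037962,  0.00023199,
        0.00181526,  0.00107005]), 'effort': array([-1.24263843e-03, -5.07969224e+01, -8.07863404e-02, -2.36154020e+01,
       -6.11903728e-02,  3.78884620e-02,  1.94363251e-04]), 'tool_pos': array([ 0.28775012, -0.60994249,  0.22149246]), 'ee_rot': array([ 9.75805138e-01,  2.18639859e-01, -2.58477335e-04, -9.37191526e-04]), 'contact_force': array([ 0.01999797,  0.90166689, -0.37337042]), 'moment': array([-0.06532445,  0.01650034, -0.00626653]), 'grip_width': 0.08715491867224648}
scene [[481.56983474   0.         257.33290928]
 [  0.         481.56983474 192.84928061]
 [  0.           0.           1.        ]] [-0.54786732 -0.68661345  0.57972225] [ 0.71619769 -0.4239523   0.29390886 -0.47004564]
top [[494.16118964   0.         251.65011076]
 [  0.         494.16118964 197.09686206]
 [  0.           0.           1.        ]] [ 0.04762964 -0.0795683   1.4152004 ] [-0.61681447  0.77262841 -0.11616018  0.09535235]
```

View pics/scene0.png

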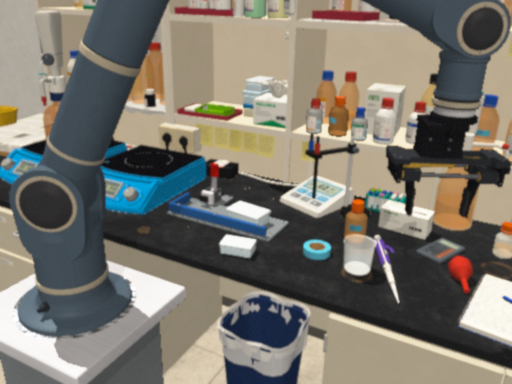

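View pics/top0.png

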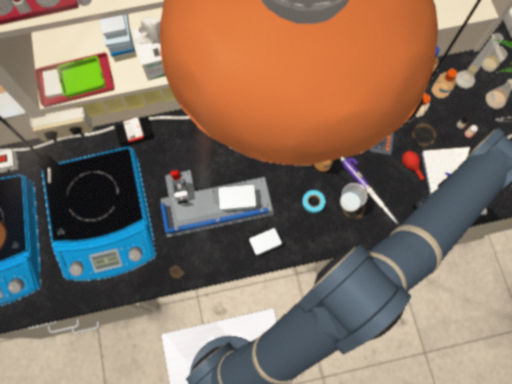

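```bash
python3 - <<'E'
from h import *
a=cv2.imread('pics/top0.png')[150:270,150:310]; cv2.imwrite('pics/t0c.png',cv2.resize(a,None,fx=5,fy=5,interpolation=cv2.INTER_CUBIC))
a=cv2.imread('pics/scene0.png')[150:270,150:310]; cv2.imwrite('pics/s0c.png',cv2.resize(a,None,fx=5,fy=5,interpolation=cv2.INTER_CUBIC))
E
```

```text
(no output)
```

View pics/t0c.png

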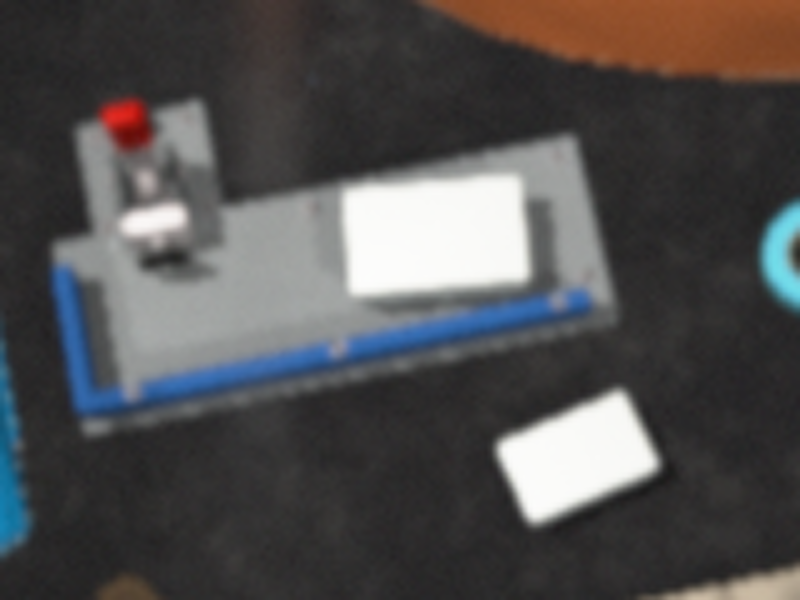

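View pics/s0c.png

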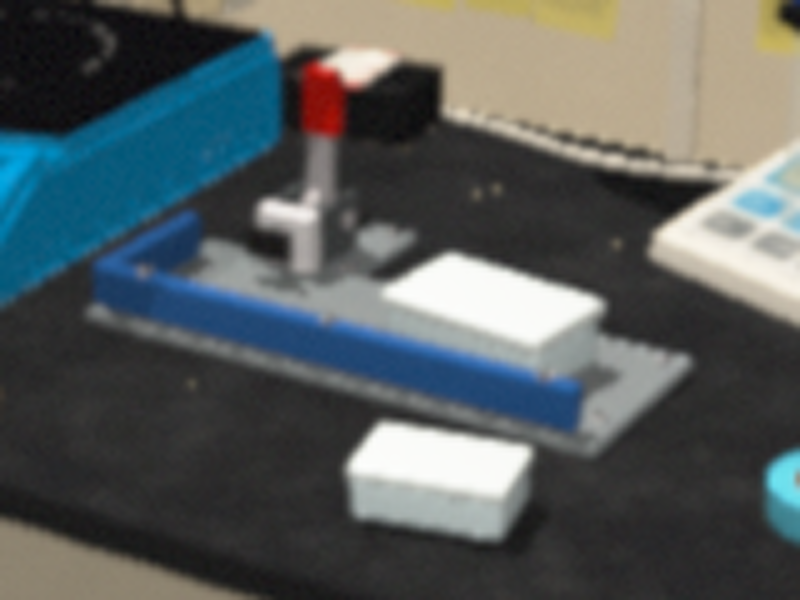

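```bash
cat >> h.py <<'E'
from scipy.optimize import least_squares
def H2w(h,P):
    c,s=np.cos(h[2]),np.sin(h[2]); P=np.atleast_2d(P)/1000.
    return np.c_[h[0]+c*P[:,0]-s*P[:,1],h[1]+s*P[:,0]+c*P[:,1],P[:,2]]
class F(dict): pass
def load(t): return dict(np.load(t+'.npz'))
E
python3 - <<'E'
from h import *
f=load('top0'); g=load('scene0')
pts=[((-92,135,8),(90,428)),((-92,-185,8),(614,322)),((28,-185,8),(577,137)),((28,135,8),(55,242)),((-74,-170,34),(588,289)),((-86,-170,34),(592,306)),((-86,134,34),(84,410))]
uv=np.array([[a/5+150-.4,b/5+150-.4] for _,(a,b) in pts]); P=np.array([p for p,_ in pts])
sp=[((-86,134,34),(95,263)),((-86,-170,34),(545,405)),((-74,-170,34),(580,382)),((28,-185,8),(690,358)),((-92,-185,8),(597,452)),((-92,135,8),(90,312))]
su=np.array([[a/5+150-.4,b/5+150-.4] for _,(a,b) in sp]); SP=np.array([p for p,_ in sp])
def r(h,w=(1,1)):
    e=np.array([w2px(f,q) for q in H2w(h,P)])-uv
    e2=np.array([w2px(g,q) for q in H2w(h,SP)])-su
    return np.r_[w[0]*e.ravel(),w[1]*e2.ravel()]
x0=px2w(f,215,205,.008)
for w in((1,0),(0,1),(1,1)):
    s=least_squares(lambda h:r(h,w),[x0[0],x0[1],0.]); print(s.x); print(r(s.x).reshape(-1,2).round(1).tolist())
h=s.x; np.save('h.npy',h)
# box top corners z=44
c=[(343,188),(520,175),(529,285),(350,297)]
W=[px2w(f,a/5+149.6,b/5+149.6,.044) for a,b in c]
hi=lambda w:(np.array([[np.cos(h[2]),np.sin(h[2])],[-np.sin(h[2]),np.cos(h[2])]])@(w[:2]-h[:2])*1000).round(1)
print([hi(w) for w in W],[np.linalg.norm(W[i]-W[(i+1)%4]) for i in range(4)])
c=[(497,445),(623,390),(660,465),(533,525)]
W=[px2w(f,a/5+149.6,b/5+149.6,.036) for a,b in c]
print('other',W,[np.linalg.norm(W[i]-W[(i+1)%4]) for i in range(4)])
print('tape',px2w(f,314,201,.019),'beaker',px2w(f,353,198,.07))
tip=px2w(f,126/5+149.6,115/5+149.6,.12);print('tip',hi(tip))
for n,p in dict(home=(-42,70,8),piv=(50,70,30)).items(): print(n,H2w(h,p))
E
```

```text
[ 0.50519638 -0.03934275 -0.01653864]
[[-1.1, 0.7], [1.4, 0.1], [0.1, -0.4], [-0.3, -0.6], [0.5, -0.5], [0.6, 0.0], [-1.4, 0.3], [-1.5, 0.4], [5.1, -2.1], [0.3, 0.7], [0.6, 0.9], [-1.5, 0.2], [-1.7, -0.2]]
[ 0.507431   -0.03990593 -0.04261234]
[[-2.0, -1.0], [0.9, 1.1], [0.7, 0.3], [-0.1, -2.4], [0.2, 0.3], [0.2, 0.9], [-2.2, -1.5], [-0.6, -0.4], [4.0, -1.9], [-0.6, 0.9], [0.6, 1.3], [-2.6, 0.4], [-0.9, -1.1]]
[ 0.50557845 -0.03937761 -0.02434683]
[[-1.4, 0.3], [1.2, 0.5], [0.3, -0.1], [-0.3, -1.0], [0.4, -0.1], [0.5, 0.4], [-1.7, -0.2], [-1.3, 0.2], [4.7, -2.0], [-0.1, 0.8], [0.5, 1.1], [-1.9, 0.3], [-1.5, -0.4]]
[array([ 11.7, -40.1]), array([  -1. , -143.1]), array([ -67.7, -134.9]), array([-54.3, -32.3])] [np.float64(0.10385837550681071), np.float64(0.06728724901602308), np.float64(0.10354820064386601), np.float64(0.0665110492513852)]
other [array([ 0.34836313, -0.13422104,  0.036     ]), array([ 0.36374585, -0.21174332,  0.036     ]), array([ 0.31650805, -0.22198686,  0.036     ]), array([ 0.29891731, -0.14392182,  0.036     ])] [np.float64(0.07903374213962099), np.float64(0.048335694373040784), np.float64(0.08002240463579278), np.float64(0.050388436319963134)]
tape [ 0.42000045 -0.34672341  0.019     ] beaker [ 0.39038116 -0.44746045  0.07      ]
tip [52.  70.4]
home [[0.465295   0.03162411 0.008     ]]
piv [[0.55726774 0.02938443 0.03      ]]
```

```bash
python3 - <<'E'
from h import *
f=load('top0'); g=load('scene0'); h=np.load('h.npy')
hsv=cv2.cvtColor(f['img'],cv2.COLOR_BGR2HSV); 
im=f['img'].astype(float); bl=im[:,:,0]-im[:,:,2]
pts=[]
for u in range(172,266):
    vt=np.polyval(np.polyfit([168,267],[227.5,207.5],1),u)
    col=bl[int(vt)-6:int(vt)+9,u]; i=np.argmax(np.abs(np.diff(col))*(np.diff(col)>0)); 
    half=(col.min()+col.max())/2
    k=np.where((col[:-1]<half)&(col[1:]>=half))[0]
    if len(k): k=k[0]; pts.append((u,int(vt)-6+k+(half-col[k])/(col[k+1]-col[k])))
W=np.array([px2w(f,u,v,.034) for u,v in pts])
p=np.polyfit(W[:,1],W[:,0],1)
for _ in range(3):
    r=W[:,0]-np.polyval(p,W[:,1]); W2=W[abs(r)<.0025]; p=np.polyfit(W2[:,1],W2[:,0],1)
print('rail inner edge: x=',p,'yaw',-np.arctan(p[0]),len(W2),np.std(W2[:,0]-np.polyval(p,W2[:,1])))
print('pred rail at y=-.06',np.polyval(p,-.06), 'from fit',H2w(h,(-74,-20,34)), 'line at that y',np.polyval(p,H2w(h,(-74,-20,34))[0,1]))
# obstacle check
for n,(u,v) in dict(lamp=(300,120),lampedge=(230,140),).items(): print(n,px2w(f,u,v))
for n,(u,v) in dict(standtop=(316,140),stand=(316,175),armstand=(345,150),black=(221,168),shelf=(300,165),bottle=(356,215)).items(): print(n,px2w(g,u,v))
E
```

```text
rail inner edge: x= [0.0026092  0.42983907] yaw -0.002609191303202718 89 0.0005002123232063739
pred rail at y=-.06 0.4296825228071596 from fit [[ 0.43111349 -0.05757019  0.034     ]] line at that y 0.42968886265638334
lamp [ 0.30048651 -0.19576933  0.86046668]
lampedge [ 0.31793301 -0.10849107  0.80531398]
standtop [ 0.814341   -0.18186838  0.15983654]
stand [ 0.5810902  -0.27531274  0.13715327]
armstand [ 0.67383217 -0.31923298  0.18844631]
black [0.73237575 0.11379907 0.03741807]
shelf [ 0.81879693 -0.13181824  0.06727949]
bottle [ 0.52309048 -0.40831415  0.07624435]
```

```bash
python3 - <<'E'
from h import *
f=load('top0'); g=load('scene0'); h=np.load('h.npy')
im=g['img'].astype(float); bl=im[:,:,0]-im[:,:,2]
# scene: inner top edge from crop (150,263) to (575,380)
pts=[]
for u in range(184,262):
    vt=np.interp(u,[179.6,264.6],[202.5,225.6])
    col=bl[int(vt)-6:int(vt)+6,u]; half=(col.min()+col.max())/2
    k=np.where((col[:-1]<half)&(col[1:]>=half))[0]
    if len(k): k=k[0]; pts.append((u,int(vt)-6+k+(half-col[k])/(col[k+1]-col[k])))
W=np.array([px2w(g,u,v,.034) for u,v in pts]); p=np.polyfit(W[:,1],W[:,0],1)
for _ in range(4):
    r=W[:,0]-np.polyval(p,W[:,1]); W2=W[abs(r)<.003]; p=np.polyfit(W2[:,1],W2[:,0],1)
print('scene rail',p,len(W2),np.std(W2[:,0]-np.polyval(p,W2[:,1])),'x at y=-.058',np.polyval(p,-.058))
D=lambda a,b,z:px2w(f,a/5+149.6,b/5+149.6,z)
for A,B,z in(((90,428),(614,322),.008),((55,242),(577,137),.008),((97,392),(588,289),.034)):
    a,b=D(*A,z),D(*B,z); d=a-b; print(a,b,np.linalg.norm(d),'yaw',-np.arctan2(d[0],d[1]))
# lamp bottom
o=(im*0); I=f['img'].astype(int); m=(I[:,:,2]-I[:,:,0]>60)&(f['depth']>0)&(f['depth']<.9)
vs,us=np.where(m); Z=np.array([px2w(f,u,v) for u,v in zip(us[::50],vs[::50])]); print('lamp',Z.min(0),Z.max(0))
E
python3 - <<'E'
import cv2
a=cv2.imread('pics/top0.png')[180:250,150:290]; cv2.imwrite('pics/t0d.png',cv2.resize(a,None,fx=5.6,fy=5.6,interpolation=cv2.INTER_NEAREST))
E
```

```text
scene rail [0.00592913 0.43301635] 72 0.0005031865048425678 x at y=-.058 0.4326724557331097
[0.41695135 0.09379386 0.008     ] [ 0.4114309  -0.21890224  0.008     ] 0.3127448187479868 yaw -0.017652517676966614
[0.53354863 0.09469574 0.008     ] [ 0.52901204 -0.22410257  0.008     ] 0.3188305806108896 yaw -0.014229317289023066
[0.4301086  0.08303484 0.034     ] [ 0.42740787 -0.20622125  0.034     ] 0.2892686978999941 yaw -0.009336539722620553
lamp [ 0.26700586 -0.41419469  0.78481372] [ 0.53948014 -0.03960556  0.90064699]
```

View pics/t0d.png

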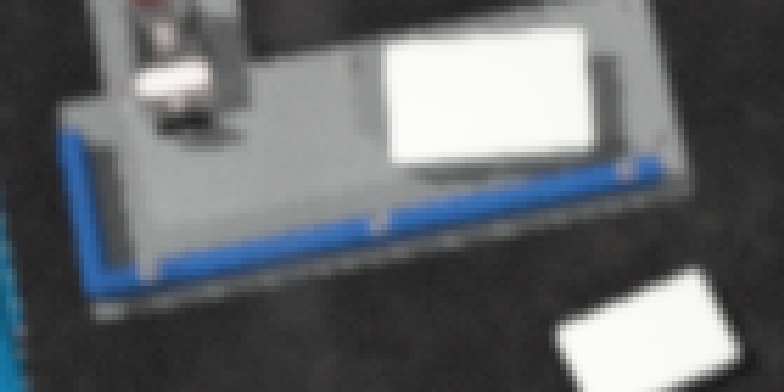

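```bash
python3 - <<'E'
from h import *
f=load('top0');g=load('scene0')
for u,v in((215,370),(270,340),(330,310),(365,290),(400,255),(470,190),(500,150)): print((u,v),px2w(f,u,v))
for u,v in((316,137),(316,150),(316,205),(345,150),(352,148)): print((u,v),px2w(g,u,v))
a=g['img'][110:230,270:430]; cv2.imwrite('pics/s0d.png',cv2.resize(a,None,fx=5,fy=5))
I=f['img'].astype(int); m=(I[:,:,2]-I[:,:,0]>60)&(f['depth']>0)&(f['depth']<.9)
vs,us=np.where(m); Z=np.array([px2w(f,u,v) for u,v in zip(us[::20],vs[::20])]); i=np.argsort(np.hypot(Z[:,0],Z[:,1]))[:3]; print(Z[i]); print(Z[np.argsort(Z[:,2])[:4]])
E
```

```text
(215, 370) [0.028191   0.0083637  0.31600103]
(270, 340) [ 0.05841192 -0.10955362  0.56589466]
(330, 310) [ 0.07598219 -0.19059404  0.73907153]
(365, 290) [ 0.08858941 -0.23452504  0.77720965]
(400, 255) [ 0.12682928 -0.30622699  0.73422744]
(470, 190) [ 0.21392167 -0.47905268  0.64794167]
(500, 150) [ 0.28724291 -0.59050949  0.58611006]
(316, 137) [ 0.80823159 -0.18343029  0.17117968]
(316, 150) [ 0.57775491 -0.27149267  0.20632947]
(316, 205) [ 0.6284542  -0.26464642  0.02976952]
(345, 150) [ 0.67383217 -0.31923298  0.18844631]
(352, 148) [ 0.68587077 -0.33456602  0.19346118]
[[ 0.29013307 -0.14074108  0.79034426]
 [ 0.28743043 -0.14715908  0.78603424]
 [ 0.29142295 -0.14100499  0.79430406]]
[[ 0.34703299 -0.07664988  0.78461119]
 [ 0.38490229 -0.05534529  0.78510389]
 [ 0.36281762 -0.06837517  0.78510726]
 [ 0.35691215 -0.07296683  0.78536869]]
```

View pics/s0d.png

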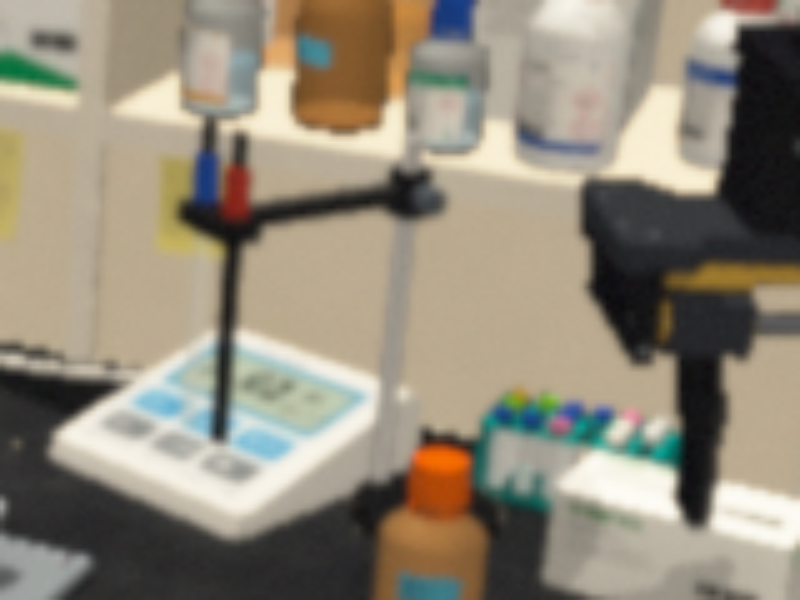

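Request:
{"op": "apply_moves", "data": {
  "deltas": [
    [0.08, 0.33, 0, 0, 0, -0.0713, 1],
    [0.08, 0.33, 0, 0, 0, -0.0713, 1],
    [0.08, 0.33, 0, 0, 0, -0.0713, 0.7],
    [0.08, 0.33, 0, 0, 0, -0.0713, 0.7],
    [0.08, 0.33, 0, 0, 0, 0, 0.7],
    [0.08, 0.33, 0, 0, 0, 0, 0.7],
    [0.08, 0.33, 0, 0, 0, 0, 0.7],
    [0.08, 0.33, 0, 0, 0, 0, 0.7]
  ]
}}

```text
clock: 0.9
tool_pos: [0.3647, -0.2919, 0.2224]
ee_rot: [1.0, -0.004, -0.0, -0.0]
contact_force: [0.0, -0.1, 0.6]
grip_width: 0.0616
```

Request:
{"op": "apply_moves", "data": {
  "deltas": [
    [0.08, 0.33, 0, 0, 0, 0, 0.7],
    [0.08, 0.33, 0, 0, 0, 0, 0.7],
    [0.08, 0.33, 0, 0, 0, 0, 0.7],
    [0.08, 0.33, 0, 0, 0, 0, 0.7]
  ]
}}

```text
clock: 1.3
tool_pos: [0.4031, -0.1336, 0.2225]
ee_rot: [1.0, -0.004, -0.0, 0.0]
contact_force: [-0.5, -0.6, -0.0]
grip_width: 0.0612
```

```bash
python3 - <<'E'
from h import *
o=monitor.get_obs()
for k in('qpos','tool_pos','ee_rot','contact_force','grip_width'): print(k,np.round(o[k],4))
grab('scene','scene1');grab('top','top1')
E
```

```text
qpos [ 0.4749  0.0689 -0.2656  2.0774  0.0217  0.9979 -1.3801]
tool_pos [ 0.4031 -0.1336  0.2225]
ee_rot [ 1.0e+00 -3.7e-03 -1.0e-04  1.0e-04]
contact_force [-0.4852 -0.6018 -0.0253]
grip_width 0.0612
```

View pics/top1.png

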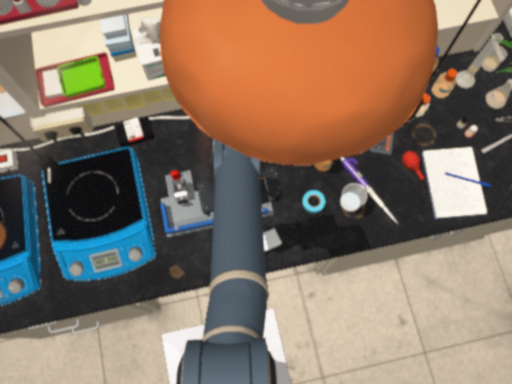

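View pics/scene1.png

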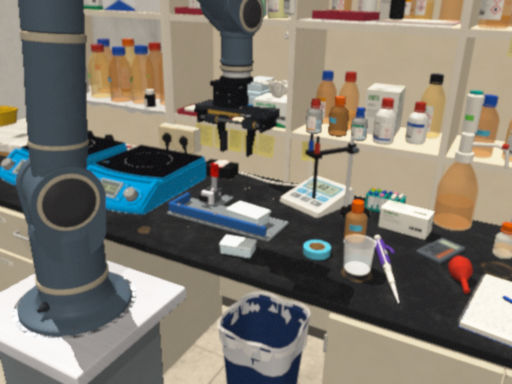

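Request:
{"op": "apply_moves", "data": {
  "deltas": [
    [0.3, 0.03, 0, 0, 0, 0, 0.7],
    [0.3, 0.03, 0, 0, 0, 0, 0.7],
    [0.3, 0.02, 0, 0, 0, 0, 0.7],
    [0.3, 0.02, 0, 0, 0, 0, 0.7],
    [0, 0, -0.33, 0, 0, 0, 0.7],
    [0, 0, -0.33, 0, 0, 0, 0.7],
    [0, 0, -0.33, 0, 0, 0, 0.7],
    [0, 0, -0.33, 0, 0, 0, 0.7]
  ]
}}

```text
clock: 2.2
tool_pos: [0.5468, -0.1241, 0.0624]
ee_rot: [1.0, -0.004, -0.0, 0.0]
contact_force: [0.8, 0.3, 0.1]
grip_width: 0.0609
```

Request:
{"op": "apply_moves", "data": {
  "deltas": [
    [0, 0, -0.25, 0, 0, 0, 0.7],
    [0, 0, -0.12, 0, 0, 0, 0.7],
    [0, 0, 0, 0, 0, 0, 0.7]
  ]
}}

```text
clock: 2.5
tool_pos: [0.5457, -0.1235, 0.0178]
ee_rot: [1.0, -0.004, -0.002, -0.0]
contact_force: [0.4, 0.7, 0.2]
grip_width: 0.0611
```

```bash
python3 - <<'E'
from h import *
g=grab('scene','scene2'); a=g['img'][100:260,150:350]; cv2.imwrite('pics/s2c.png',cv2.resize(a,None,fx=4,fy=3.75))
E
```

```text
(no output)
```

View pics/s2c.png

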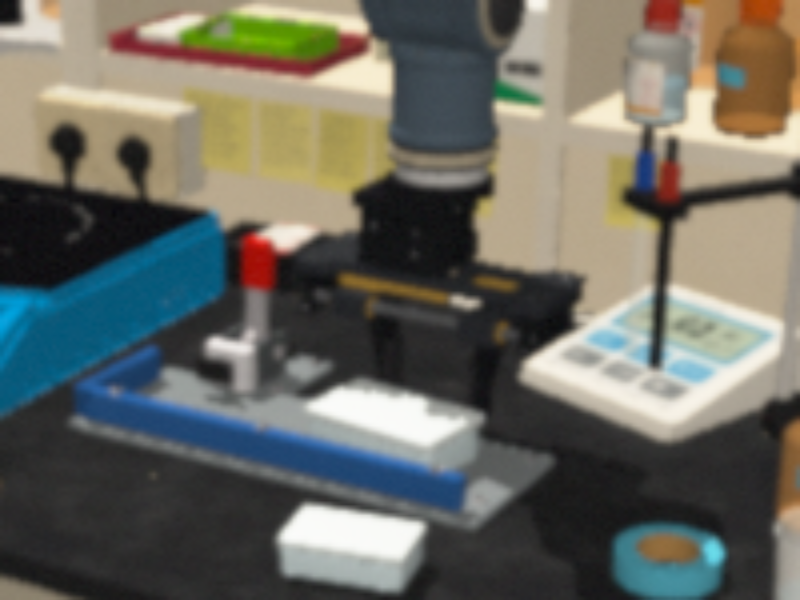

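Request:
{"op": "apply_moves", "data": {
  "deltas": [
    [-0.08, 0, 0, 0, 0, 0, 0.7],
    [-0.08, 0, 0, 0, 0, 0, 0.7],
    [-0.06, 0, 0, 0, 0, 0, 0.7],
    [-0.05, 0, 0, 0, 0, 0, 0.7],
    [0, 0, 0, 0, 0, 0, 0.7]
  ]
}}

```text
clock: 3.05
tool_pos: [0.514, -0.1235, 0.0204]
ee_rot: [1.0, -0.004, 0.0, 0.0]
contact_force: [-0.5, 0.9, 0.5]
grip_width: 0.0608
```

Request:
{"op": "apply_moves", "data": {
  "deltas": [
    [-0.025, 0, 0, 0, 0, 0, 0.7],
    [-0.025, 0, 0, 0, 0, 0, 0.7]
  ]
}}

```text
clock: 3.25
tool_pos: [0.51, -0.1234, 0.0203]
ee_rot: [1.0, -0.003, 0.001, 0.0]
contact_force: [2.4, 0.1, 1.6]
grip_width: 0.061
```

Request:
{"op": "apply_moves", "data": {
  "deltas": [
    [-0.02, 0, 0, 0, 0, 0, 0.7],
    [-0.02, 0, 0, 0, 0, 0, 0.7]
  ]
}}

```text
clock: 3.45
tool_pos: [0.5063, -0.1233, 0.0203]
ee_rot: [1.0, -0.003, 0.003, 0.0]
contact_force: [7.7, 0.4, -1.0]
grip_width: 0.0608
```

Request:
{"op": "apply_moves", "data": {
  "deltas": [
    [-0.02, 0, 0, 0, 0, 0, 0.7],
    [0, 0, 0, 0, 0, 0, 0.7]
  ]
}}

```text
clock: 3.65
tool_pos: [0.5063, -0.1233, 0.0209]
ee_rot: [1.0, -0.003, 0.005, 0.0]
contact_force: [8.3, 1.1, -1.2]
grip_width: 0.0606
```

Request:
{"op": "apply_moves", "data": {
  "deltas": [
    [-0.02, 0, 0, 0, 0, 0, 0.7],
    [0, 0, 0, 0, 0, 0, 0.7]
  ]
}}

```text
clock: 3.85
tool_pos: [0.5063, -0.1233, 0.0216]
ee_rot: [1.0, -0.003, 0.007, 0.0]
contact_force: [11.2, -0.0, -2.0]
grip_width: 0.0609
```

```bash
python3 - <<'E'
from h import *
print(monitor.get_obs()['moment'])
g=grab('scene','scene3'); a=g['img'][160:260,170:300]; cv2.imwrite('pics/s3c.png',cv2.resize(a,None,fx=6,fy=6))
E
```

```text
[-1.80238979e-03 -2.61849118e+00  2.61750522e-02]
```

View pics/s3c.png

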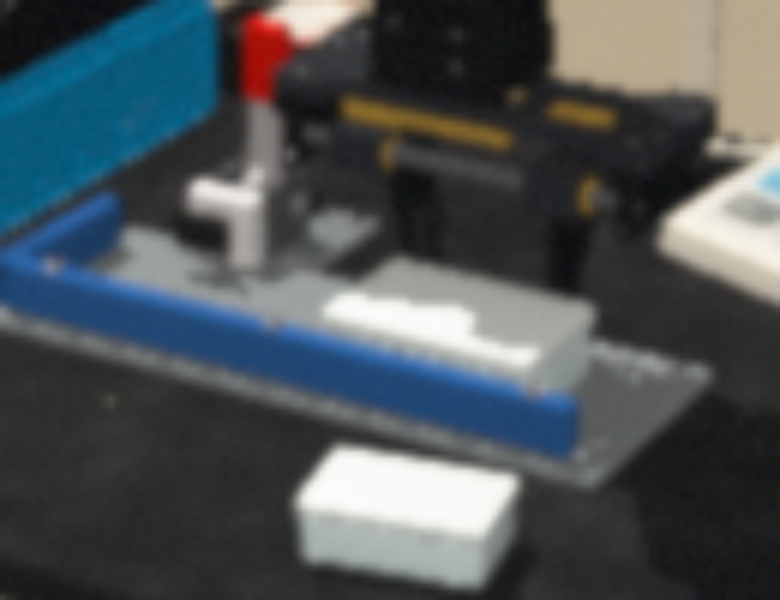

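Request:
{"op": "apply_moves", "data": {
  "deltas": [
    [0.15, 0, 0, 0, 0, 0, 0.7],
    [0.05, 0, 0.3, 0, 0, 0, 0.35],
    [0, 0, 0.4, 0, 0, 0, 0.35],
    [0, -0.1, 0.3, 0, 0, 0.0909, 0.35],
    [-0.1, -0.2, 0, 0, 0, 0.0909, 0.35],
    [-0.12, -0.2, 0, 0, 0, 0.0909, 0.35],
    [-0.12, -0.15, 0, 0, 0, 0.0909, 0.35],
    [-0.1, -0.1, 0, 0, 0, 0.0909, 0.35]
  ]
}}

```text
clock: 4.7
tool_pos: [0.4679, -0.2147, 0.139]
ee_rot: [0.938, 0.348, -0.002, -0.001]
contact_force: [0.1, 0.3, 0.6]
grip_width: 0.0312
```

Request:
{"op": "apply_moves", "data": {
  "deltas": [
    [-0.05, 0, 0, 0, 0, 0.0909, 0.35],
    [0, 0, 0, 0, 0, 0.0909, 0.35],
    [0, 0, 0, 0, 0, 0.0909, 0.35],
    [0, 0, 0, 0, 0, 0.0909, 0.35],
    [0, 0, 0, 0, 0, 0.0909, 0.35],
    [0, 0, 0, 0, 0, 0.0909, 0.35],
    [0, 0, 0, 0, 0, 0, 0.35]
  ]
}}

```text
clock: 5.4
tool_pos: [0.463, -0.2131, 0.139]
ee_rot: [0.71, 0.704, -0.001, -0.001]
contact_force: [0.4, 0.4, -0.3]
grip_width: 0.0304
```

```bash
python3 - <<'E'
from h import *
from scipy.spatial.transform import Rotation as Q
o=monitor.get_obs()
for k in('qpos','tool_pos','ee_rot','contact_force','grip_width'): print(k,np.round(o[k],4))
print(Q.from_quat(o['ee_rot']).as_matrix().round(3))
g=grab('scene','scene4'); a=g['img'][100:260,150:350]; cv2.imwrite('pics/s4c.png',cv2.resize(a,None,fx=4,fy=3.75))
E
```

```text
qpos [ 0.8341  0.3604 -0.5943  1.9817  0.2592  0.8771  0.0938]
tool_pos [ 0.463  -0.2131  0.139 ]
ee_rot [ 7.099e-01  7.043e-01 -6.000e-04 -1.400e-03]
contact_force [ 0.3947  0.3695 -0.3484]
grip_width 0.0304
[[ 0.008  1.    -0.003]
 [ 1.    -0.008  0.001]
 [ 0.001 -0.003 -1.   ]]
```

View pics/s4c.png

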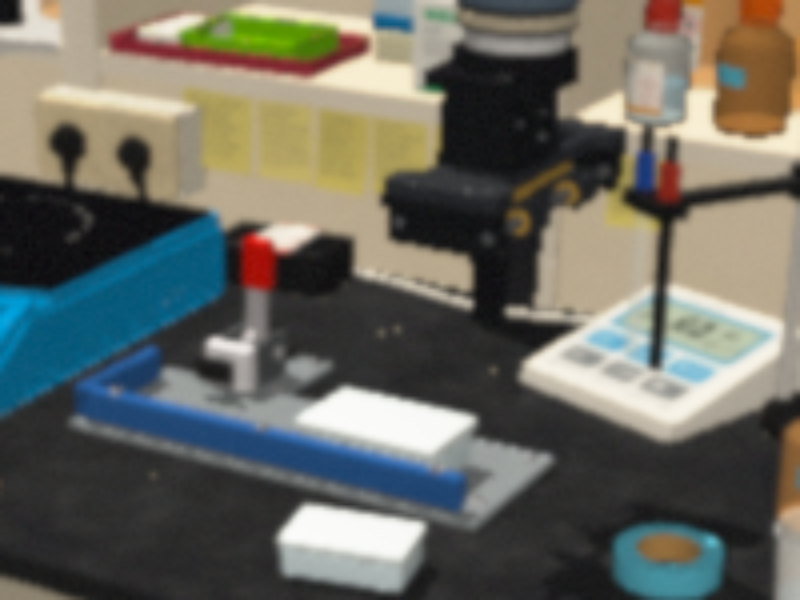

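Request:
{"op": "apply_moves", "data": {
  "deltas": [
    [0.06, 0, -0.3, 0, 0, 0, 0.35],
    [0, 0, -0.35, 0, 0, 0, 0.35],
    [0, 0, -0.32, 0, 0, 0, 0.35],
    [0, 0, 0, 0, 0, 0, 0.35],
    [0, 0.07, 0, 0, 0, 0, 0.35],
    [0, 0.07, 0, 0, 0, 0, 0.35],
    [0, 0.07, 0, 0, 0, 0, 0.35]
  ]
}}

```text
clock: 6.15
tool_pos: [0.473, -0.1877, 0.0254]
ee_rot: [0.71, 0.704, 0.001, 0.002]
contact_force: [-0.6, -1.2, 1.9]
grip_width: 0.0304
```

Request:
{"op": "apply_moves", "data": {
  "deltas": [
    [0, 0.08, 0, 0, 0, 0, 0.35],
    [0, 0.08, 0, 0, 0, 0, 0.35],
    [0, 0.08, 0, 0, 0, 0, 0.35],
    [0, 0.08, 0, 0, 0, 0, 0.35]
  ]
}}

```text
clock: 6.55
tool_pos: [0.4721, -0.1491, 0.0238]
ee_rot: [0.71, 0.704, 0.0, 0.001]
contact_force: [0.9, -3.8, 0.7]
grip_width: 0.0306
```

Request:
{"op": "apply_moves", "data": {
  "deltas": [
    [0, 0.1, 0, 0, 0, 0, 0.35],
    [0, 0.1, 0, 0, 0, 0, 0.35],
    [0, 0.1, 0, 0, 0, 0, 0.35],
    [0, 0.1, 0, 0, 0, 0, 0.35],
    [0, 0.1, 0, 0, 0, 0, 0.35]
  ]
}}

```text
clock: 7.05
tool_pos: [0.4715, -0.0885, 0.0232]
ee_rot: [0.71, 0.705, -0.0, -0.0]
contact_force: [1.8, -2.5, -0.5]
grip_width: 0.0306
```

```bash
python3 - <<'E'
from h import *
print(monitor.get_obs()['moment'])
g=grab('scene','scene5'); a=g['img'][160:260,170:300]; cv2.imwrite('pics/s5c.png',cv2.resize(a,None,fx=6,fy=6))
E
```

```text
[-0.49897851 -0.4306718   0.01124513]
```

View pics/s5c.png

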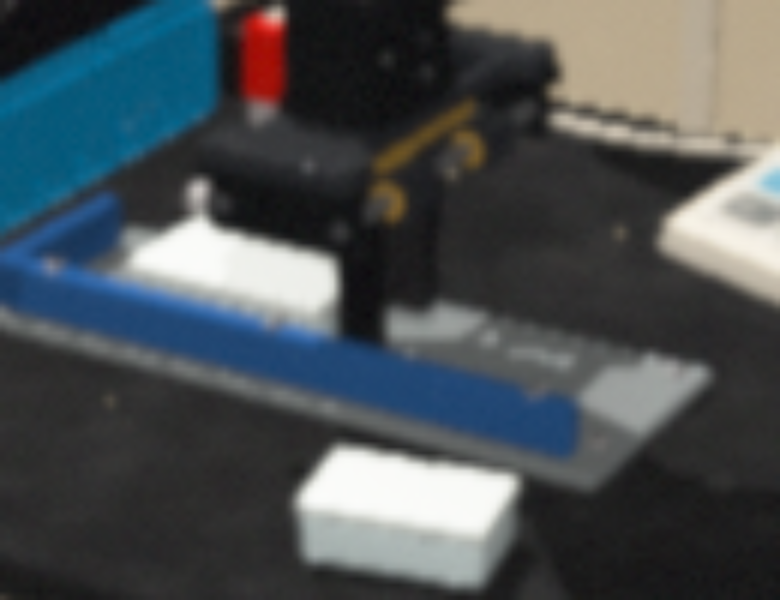

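Request:
{"op": "apply_moves", "data": {
  "deltas": [
    [0, 0.09, 0, 0, 0, 0, 0.35],
    [0, 0.09, 0, 0, 0, 0, 0.35],
    [0, 0.09, 0, 0, 0, 0, 0.35],
    [0, 0.09, 0, 0, 0, 0, 0.35],
    [0, 0.04, 0, 0, 0, 0, 0.35]
  ]
}}

```text
clock: 7.6
tool_pos: [0.4714, -0.04, 0.0233]
ee_rot: [0.709, 0.705, 0.0, -0.0]
contact_force: [0.7, -0.2, 0.1]
grip_width: 0.0302
```

Request:
{"op": "apply_moves", "data": {
  "deltas": [
    [0, 0.025, 0, 0, 0, 0, 0.35],
    [0, 0.025, 0, 0, 0, 0, 0.35]
  ]
}}

```text
clock: 7.8
tool_pos: [0.4715, -0.0358, 0.0233]
ee_rot: [0.71, 0.704, -0.0, -0.0]
contact_force: [-0.2, -1.5, -1.0]
grip_width: 0.0306
```

Request:
{"op": "apply_moves", "data": {
  "deltas": [
    [0, 0.02, 0, 0, 0, 0, 0.35],
    [0, 0.02, 0, 0, 0, 0, 0.35]
  ]
}}

```text
clock: 8.0
tool_pos: [0.4717, -0.0314, 0.0234]
ee_rot: [0.71, 0.704, -0.0, 0.0]
contact_force: [1.1, -8.5, -0.4]
grip_width: 0.0301
```

Request:
{"op": "apply_moves", "data": {
  "deltas": [
    [0, 0.02, 0, 0, 0, 0, 0.35],
    [0, 0.01, 0, 0, 0, 0, 0.35],
    [0, 0, 0, 0, 0, 0, 0.35]
  ]
}}

```text
clock: 8.3
tool_pos: [0.4716, -0.0315, 0.0234]
ee_rot: [0.711, 0.704, -0.002, 0.002]
contact_force: [-0.1, -10.3, 1.3]
grip_width: 0.0305
```

```bash
python3 - <<'E'
from h import *
print(monitor.get_obs()['moment'])
g=grab('scene','scene6'); a=g['img'][160:260,160:290]; cv2.imwrite('pics/s6c.png',cv2.resize(a,None,fx=6,fy=6))
E
```

```text
[-2.14697804 -0.26482906  0.17656384]
```

View pics/s6c.png

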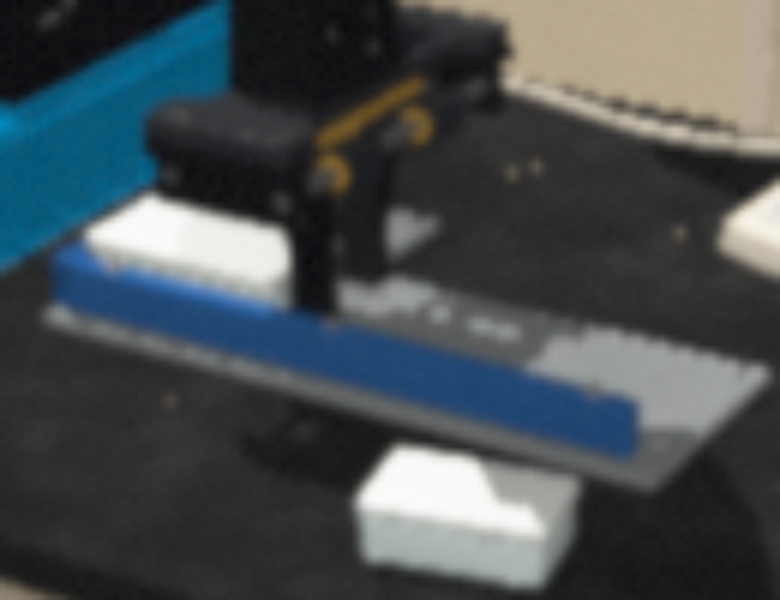

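Request:
{"op": "apply_moves", "data": {
  "deltas": [
    [0, -0.15, 0, 0, 0, 0, 0.35],
    [0, -0.2, 0.2, 0, 0, 0, 0.2],
    [0, -0.2, 0.35, 0, 0, 0, 0],
    [0, -0.2, 0.35, 0, 0, 0, 0],
    [0, -0.2, 0.2, 0, 0, 0, 0],
    [0.2, -0.2, 0, 0, 0, 0, 0],
    [0, 0, 0, 0, 0, 0, 0]
  ]
}}

```text
clock: 9.05
tool_pos: [0.4984, -0.1692, 0.1566]
ee_rot: [0.712, 0.702, 0.001, 0.002]
contact_force: [-0.8, -0.4, -0.5]
grip_width: 0.001
```

```bash
python3 - <<'E'
from h import *
g=grab('scene','scene7'); a=g['img'][150:250,150:280]; cv2.imwrite('pics/s7c.png',cv2.resize(a,None,fx=6,fy=6,interpolation=cv2.INTER_CUBIC))
g=grab('top','top7'); a=g['img'][160:250,150:270]; cv2.imwrite('pics/t7c.png',cv2.resize(a,None,fx=6,fy=6,interpolation=cv2.INTER_CUBIC))
E
```

View pics/s7c.png

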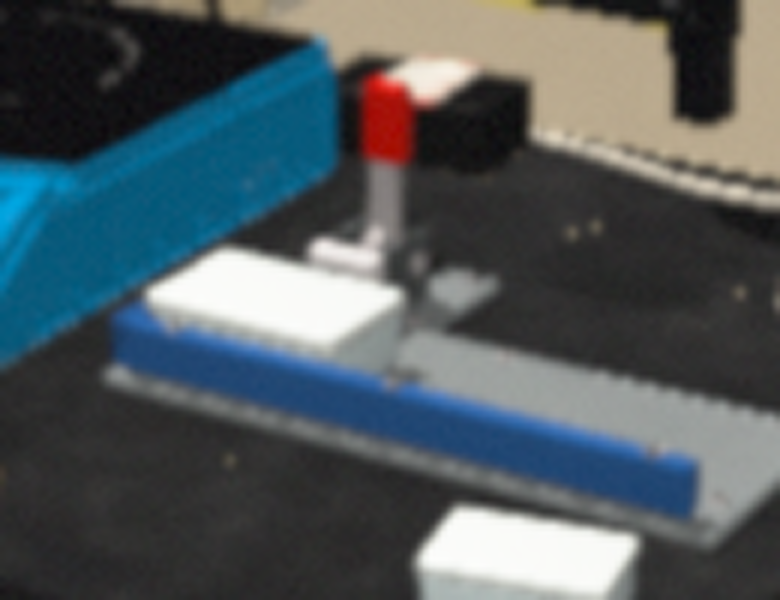

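View pics/t7c.png

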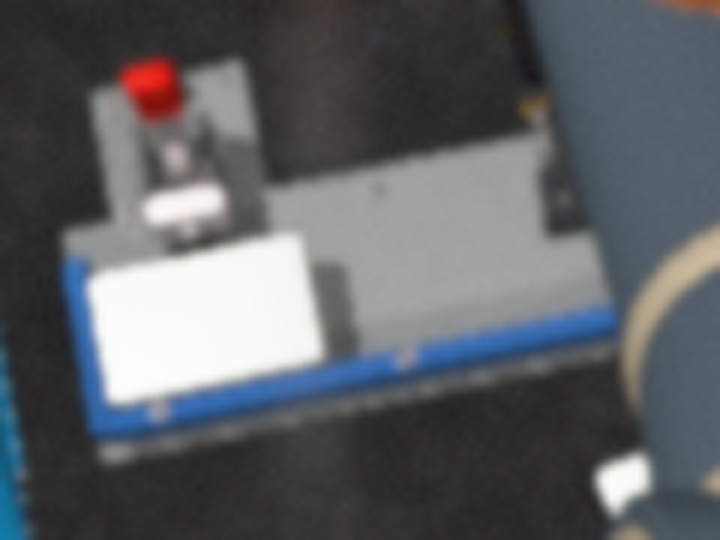

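```bash
python3 - <<'E'
from h import *
f=load('top7'); I=f['img'].min(2).astype(float)
m=(I>195).astype(np.uint8); n,l,s,c=cv2.connectedComponentsWithStats(m)
i=l[214,184]; 
cs,_=cv2.findContours((l==i).astype(np.uint8),cv2.RETR_EXTERNAL,cv2.CHAIN_APPROX_NONE)
W=np.array([px2w(f,u,v,.044)[:2] for u,v in cs[0][:,0]],np.float32)
print(cv2.minAreaRect(W*1000))
# subpixel long edges
pts={'near':[],'far':[]}
for u in range(172,200):
    col=I[190:240,u]; hf=130
    k=np.where((col[:-1]<hf)&(col[1:]>=hf))[0]; k2=np.where((col[:-1]>=hf)&(col[1:]<hf))[0]
    if len(k): k=k[0] if u<0 else k[-1]; pts['far'].append((u,190+k+(hf-col[k])/(col[k+1]-col[k])))
    if len(k2): k=k2[-1]; pts['near'].append((u,190+k+(col[k]-hf)/(col[k]-col[k+1])))
for a in pts:
    W=np.array([px2w(f,u,v,.044)[:2] for u,v in pts[a]]); p=np.polyfit(W[:,1],W[:,0],1); r=W[:,0]-np.polyval(p,W[:,1]); W=W[abs(r)<.002]; p=np.polyfit(W[:,1],W[:,0],1); print(a,p,len(W),'yaw',-np.arctan(p[0]),np.polyval(p,.031))
im=f['img'].astype(float); bl=im[:,:,0]-im[:,:,2]; pp=[]
for u in range(207,250):
    vt=np.interp(u,[169,251.6],[227.5,211.6]); col=bl[int(vt)-6:int(vt)+6,u]; hf=(col.min()+col.max())/2
    k=np.where((col[:-1]<hf)&(col[1:]>=hf))[0]
    if len(k): k=k[0]; pp.append(px2w(f,u,int(vt)-6+k+(hf-col[k])/(col[k+1]-col[k]),.034)[:2])
W=np.array(pp); p=np.polyfit(W[:,1],W[:,0],1); r=W[:,0]-np.polyval(p,W[:,1]); W=W[abs(r)<.002]; p=np.polyfit(W[:,1],W[:,0],1); print('rail',p,len(W),np.polyval(p,.031))
E
```

```text
((463.24609375, 32.7044792175293), (103.04879760742188, 65.41175079345703), 89.06179809570312)
near [0.00482695 0.42780217] 23 yaw -0.0048269116274299775 0.4279518047332678Traceback (most recent call last):
  File "<stdin>", line 16, in <module>
    raise TypeError("expected non-empty vector for x")
TypeError: expected non-empty vector for x
```

```bash
python3 - <<'E'
from h import *
f=load('top7'); g=load('scene7')
for n,(u,v) in dict(hpR=(145,200),hpRb=(152,240),hpcorner=(137,152),hpmid=(100,200),blk=(133,128),shelf=(110,90)).items(): print('top',n,px2w(f,u,v))
for n,(u,v) in dict(socket=(180,135),shelfedge=(240,117),shelf2=(215,113),wall=(240,140),tray=(210,108)).items(): print('sc',n,px2w(g,u,v))
# lever tip
for a,b in((152,88),): print('tip',px2w(f,a/6+149.6,b/6+159.6,.12))
E
```

```text
top hpR [0.53516226 0.13994505 0.0153495 ]
top hpRb [0.40883897 0.13801318 0.02379423]
top hpcorner [0.69795257 0.14142386 0.0032327 ]
top hpmid [0.53833954 0.2522574  0.08703692]
top blk [0.75969792 0.134788   0.04426192]
top shelf [0.81985215 0.15906276 0.17949273]
sc socket [0.76744809 0.30271211 0.11320593]
sc shelfedge [0.89639074 0.13646941 0.17278814]
sc shelf2 [0.83886704 0.20318784 0.18971161]
sc wall [ 0.40620151 -0.14343396  0.25573976]
sc tray [0.91545888 0.27370146 0.18390632]
tip [0.55435824 0.03025282 0.12      ]
```

Request:
{"op": "apply_moves", "data": {
  "deltas": [
    [0.02, 0.333, 0, 0, 0, 0, 0],
    [0.02, 0.333, 0, 0, 0, 0, 0],
    [0.02, 0.333, 0, 0, 0, 0, 0],
    [0.02, 0.333, 0, 0, 0, 0, 0],
    [0.02, 0.333, 0, 0, 0, 0, 0],
    [0, 0, -0.24, 0, 0, 0, 0],
    [0, 0, -0.23, 0, 0, 0, 0],
    [0, 0, 0, 0, 0, 0, 0]
  ]
}}

```text
clock: 9.95
tool_pos: [0.5035, 0.0354, 0.0957]
ee_rot: [0.709, 0.706, -0.003, -0.003]
contact_force: [-0.7, 0.1, 0.6]
grip_width: 0.0005
```

```bash
python3 - <<'E'
from h import *
print(monitor.get_obs()['tool_pos'],monitor.get_obs()['qpos'])
g=grab('scene','scene8'); a=g['img'][120:240,140:300]; cv2.imwrite('pics/s8c.png',cv2.resize(a,None,fx=5,fy=5,interpolation=cv2.INTER_CUBIC))
E
```

```text
[0.50354621 0.03540502 0.0957009 ] [ 0.34748262  0.42881749 -0.62293225  2.02374911  0.34201957  0.80080432
 -0.48051491]
```

View pics/s8c.png

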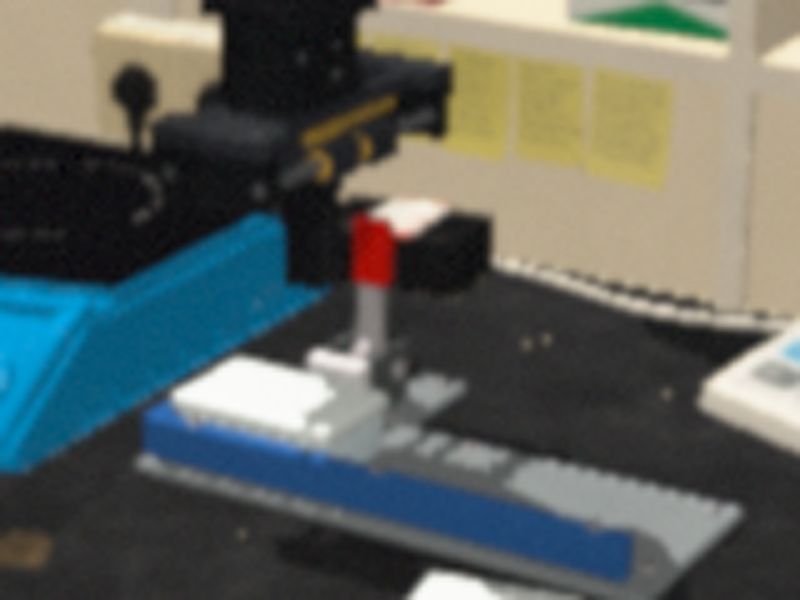

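Request:
{"op": "apply_moves", "data": {
  "deltas": [
    [0.08, -0.035, 0, 0, 0, 0, 0],
    [0.08, 0, 0, 0, 0, 0, 0],
    [0.06, 0, 0, 0, 0, 0, 0],
    [0.05, 0, 0, 0, 0, 0, 0]
  ]
}}

```text
clock: 10.4
tool_pos: [0.5416, 0.0301, 0.0998]
ee_rot: [0.71, 0.704, 0.001, 0.001]
contact_force: [-1.4, 0.1, -0.0]
grip_width: 0.0008
```

Request:
{"op": "apply_moves", "data": {
  "deltas": [
    [0.06, 0, 0, 0, 0, 0, 0],
    [0.06, 0, 0, 0, 0, 0, 0]
  ]
}}

```text
clock: 10.6
tool_pos: [0.5546, 0.0302, 0.099]
ee_rot: [0.71, 0.704, -0.0, -0.0]
contact_force: [-1.0, -0.5, -0.9]
grip_width: 0.0004
```

```bash
python3 - <<'E'
from h import *
g=grab('scene','scene9'); a=g['img'][120:240,140:300]; cv2.imwrite('pics/s9c.png',cv2.resize(a,None,fx=5,fy=5,interpolation=cv2.INTER_CUBIC))
E
```

```text
(no output)
```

View pics/s9c.png

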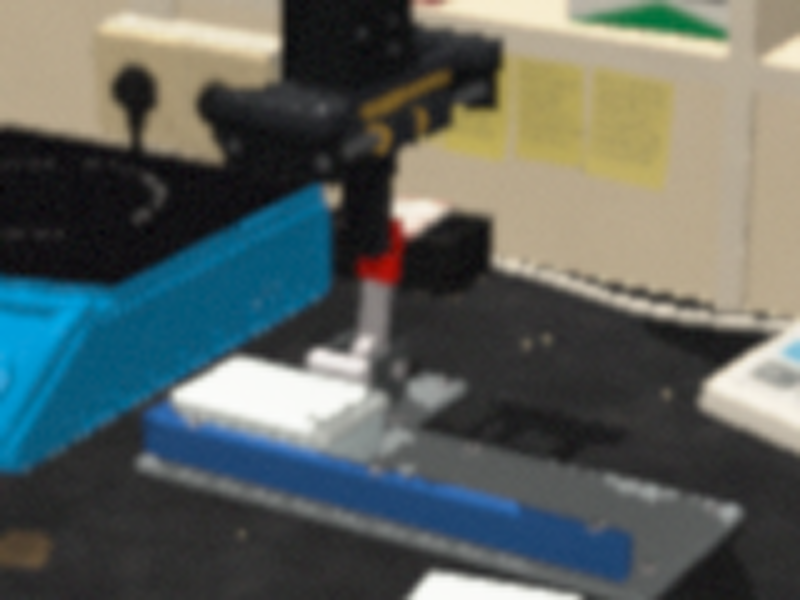

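Request:
{"op": "apply_moves", "data": {
  "deltas": [
    [0.083, 0, -0.025, 0, 0, 0, 0],
    [0.083, 0, -0.035, 0, 0, 0, 0],
    [0.07, 0, -0.05, 0, 0, 0, 0],
    [0.067, 0, -0.058, 0, 0, 0, 0]
  ]
}}

```text
clock: 11.05
tool_pos: [0.593, 0.0304, 0.0796]
ee_rot: [0.71, 0.704, 0.001, 0.001]
contact_force: [-2.1, -0.4, 6.4]
grip_width: 0.0003
```

```bash
python3 - <<'E'
from h import *
g=grab('scene','scene10'); a=g['img'][120:240,140:300]; cv2.imwrite('pics/s10c.png',cv2.resize(a,None,fx=5,fy=5,interpolation=cv2.INTER_CUBIC))
E
```

```text
(no output)
```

View pics/s10c.png

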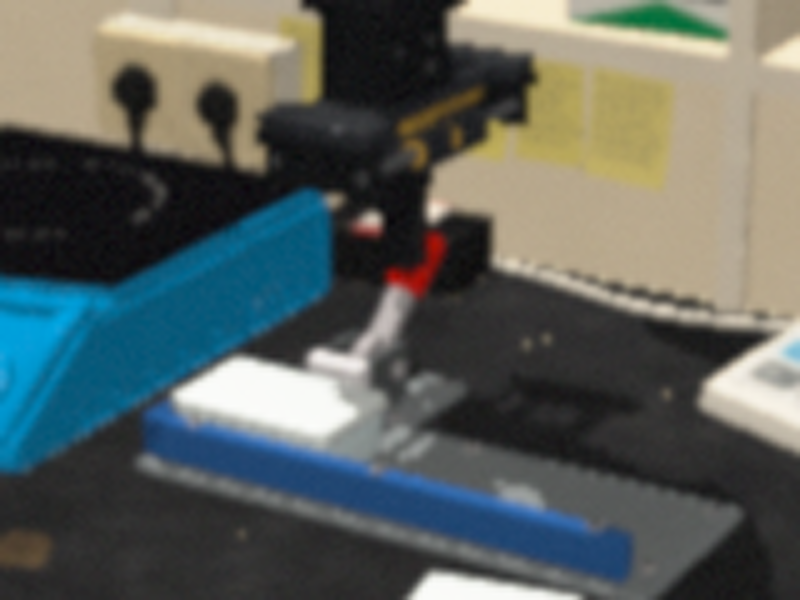

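Lever follows (about 0.8–0.9 rad), force ~6.5 N. Continue round the arc.

Request:
{"op": "apply_moves", "data": {
  "deltas": [
    [0.05, 0, -0.07, 0, 0, 0, 0],
    [0.05, 0, -0.07, 0, 0, 0, 0],
    [0.03, 0, -0.08, 0, 0, 0, 0]
  ]
}}

```text
clock: 11.4
tool_pos: [0.6103, 0.0305, 0.0535]
ee_rot: [0.71, 0.704, 0.003, 0.002]
contact_force: [1.4, 0.1, 3.6]
grip_width: 0.0007
```

Request:
{"op": "apply_moves", "data": {
  "deltas": [
    [0.02, 0, -0.06, 0, 0, 0, 0],
    [0.01, 0, -0.05, 0, 0, 0, 0]
  ]
}}

```text
clock: 11.6
tool_pos: [0.6102, 0.0303, 0.0381]
ee_rot: [0.71, 0.704, -0.0, -0.0]
contact_force: [0.6, -0.4, 0.6]
grip_width: 0.0006
```

Request:
{"op": "apply_moves", "data": {
  "deltas": [
    [0, 0, 0.1, 0, 0, 0, 0],
    [0, 0, 0.3, 0, 0, 0, 0],
    [0, 0, 0.4, 0, 0, 0, 0],
    [-0.1, -0.2, 0.2, 0, 0, 0, 0],
    [-0.1, -0.35, 0, 0, 0, 0, 0],
    [0, -0.35, 0, 0, 0, 0, 0],
    [0, -0.3, 0, 0, 0, 0, 0],
    [0, 0, 0, 0, 0, 0, 0]
  ]
}}

```text
clock: 12.4
tool_pos: [0.5854, -0.1213, 0.1597]
ee_rot: [0.713, 0.701, -0.001, 0.001]
contact_force: [0.0, -0.3, -0.2]
grip_width: 0.0003
```

```bash
python3 - <<'E'
from h import *
g=grab('scene','scene11'); a=g['img'][130:250,140:300]; cv2.imwrite('pics/s11c.png',cv2.resize(a,None,fx=5,fy=5,interpolation=cv2.INTER_CUBIC))
f=grab('top','top11'); a=f['img'][150:250,150:280]; cv2.imwrite('pics/t11c.png',cv2.resize(a,None,fx=6,fy=6,interpolation=cv2.INTER_CUBIC))
E
```

```text
(no output)
```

View pics/s11c.png

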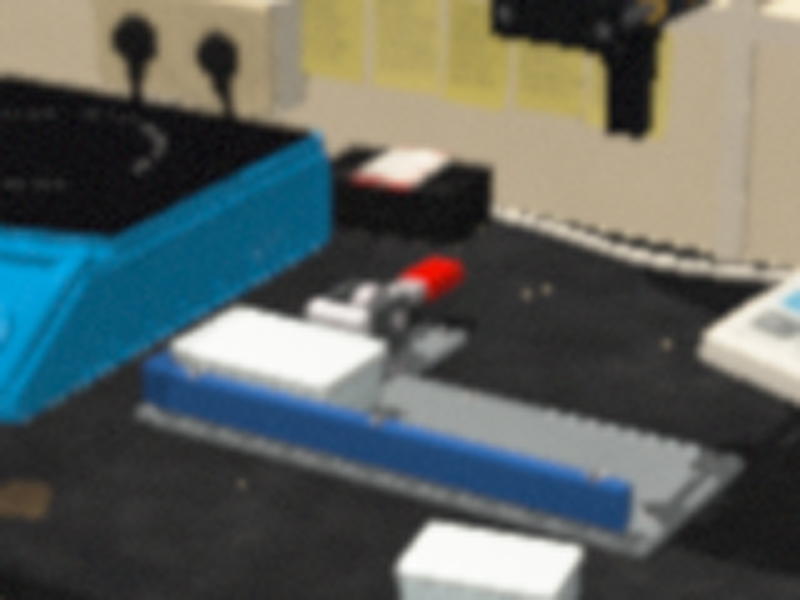

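View pics/t11c.png

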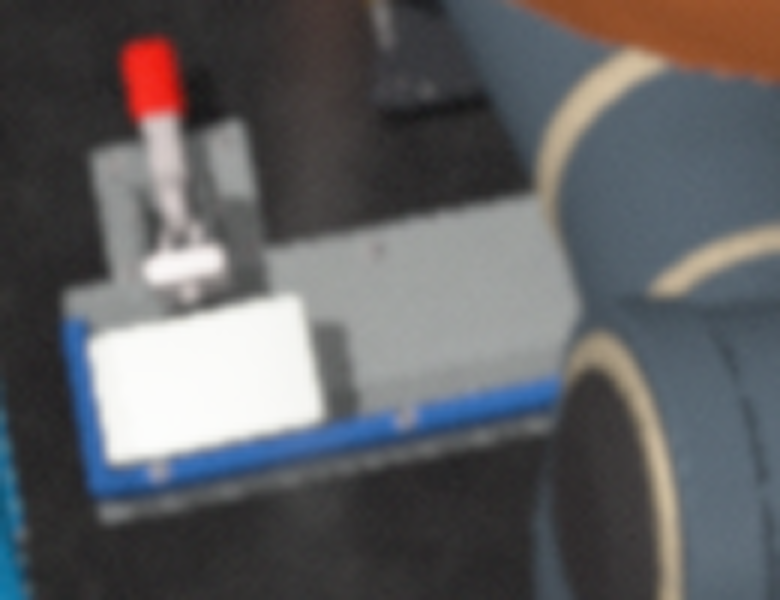

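View pics/scene11.png

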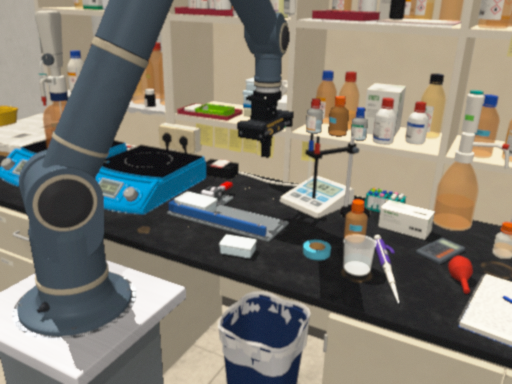

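```bash
python3 - <<'E'
from h import *
f=load('top11');g=load('scene11')
for a,b in((146,45),(152,80),(160,105)): print(px2w(f,a/6+149.6,b/6+149.6))
print('tip on z.036 plane',px2w(f,146/6+149.6,39/6+149.6,.036))
for a,b in((450,265),(430,275),(415,290)): print(px2w(g,a/5+139.6,b/5+129.6))
I=f['img'].min(2); m=(I>195).astype(np.uint8); n,l=cv2.connectedComponents(m); i=l[214,184]
cs,_=cv2.findContours((l==i).astype(np.uint8),cv2.RETR_EXTERNAL,cv2.CHAIN_APPROX_NONE)
print(cv2.minAreaRect(np.array([px2w(f,u,v,.044)[:2] for u,v in cs[0][:,0]],np.float32)*1000))
E
```

```text
[ 0.65777816  0.03363383 -0.00101056]
[0.62285845 0.03107361 0.03562226]
[0.6095198  0.02966075 0.03401576]
tip on z.036 plane [0.64501252 0.03010995 0.036     ]
[0.64304298 0.02704434 0.03314352]
[0.61424924 0.02393006 0.03694981]
[0.59474703 0.02258532 0.03417431]
((463.09161376953125, 32.34375), (102.68213653564453, 65.00712585449219), 89.54608154296875)
```

```bash
python3 -c "
from station import job
print(job.close_job())"
```

```text
the job is handed in; nothing more can be done
None
```

The sample box is square against the rail and up against the end stop, and the red lever is fully closed on it. I handed the job in after about 12.5 s of robot time; it reports no verdict.

**What I did:** I pushed the box sideways onto the rail with two open fingers, reaching about 11 N. I then pushed it along to the end stop with about 10 N at contact. Finally I swung the lever over with the closed fingers; the reading peaked near 6.5 N and dropped away as it snapped over.

**Last checks:**
- **Lever:** the handle lies flat, with its top at z of about 34–37 mm and its tip about 90 mm from the pivot.
- **Box:** its measured centre is (463, 32) mm, against an estimated home of (465, 31) mm. Its yaw is within about 0.01 rad of the rail.
- **Pad:** I couldn't see the pad's contact with the box directly. I infer the grip from the closed lever and the box staying in place.
- **Other objects:** by eye, the bottle, beaker, tape roll and the smaller look-alike box have not moved. The gripper was clear of everything at hand-in.

**Where measurements disagreed:** the two cameras put the rail about 3 mm apart (x 429.7 and 432.7 mm). Early yaw estimates for the holder ranged from -0.003 to -0.043 rad. I relied on the contact forces instead, and they fit a rail at about x 433 mm.

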